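# Fit the crank and wind the repair clamp shut on the disk drive

### The arm

A 6-joint arm with a two-finger parallel gripper is mounted at the origin on the work surface; the furniture and walls round the work are solid. World frame = base frame: x ahead of the robot, y to its left, z up, the work surface at z = 0. Lengths are in m, angles in rad, forces in N, time in s.
With the tool pointing down it reaches from about 0.3 to 0.75 m from the base axis. Payload 8.5 kg.
Tool frame: the origin (TCP) lies midway between the tips of the shut fingers; the grasp point (between the pads) lies 19 mm behind it; z points along the fingers, y is the line along which they close (so a half turn about z gives the same grasp; the last joint's range is limited). The gripper opens to 85 mm and grips with 20 to 120 N. Pads are 22 mm wide; open, the fingers measure 114 mm over their backs; the gripper's body (76 mm by 85 mm) begins 54 mm behind the grasp point. The pads swing forward as they close: fully open they stand 13 mm farther back than shut.
Start: joints at [0.994, 0.381, 1.297, -0, 1.464, -0.215], TCP at [0.195, 0.514, 0.231] pointing down, gripper open.
Joint ranges: [-3.11, 3.11], [-0.89, 2.33], [0.22, 2.48], [-1.42, 4.56], [0.17, 2.85], [-2.88, 2.88]. Speed limits (rad/s): [2.39, 2.39, 3.14, 3.14, 3.14, 3.14].

### API

Orientations are given as a rotation vector (axis times angle).
In Python, from workcell import env gives the robot as it stands.
- The arm moves only by the tool play_rows, never from a script. Its argument "moves" is a list of rows, each a list of 2 entries, a list of its own where there are three numbers: the shift along the tool's x, y, z in mm, then the turn, a rotation vector about the tool's x, y, z in rad. A call has 1 to 20 rows; each row is the pose to reach, as a shift and turn from the pose commanded when the call began, along the tool's axes at that moment; what a row does not reach only later rows make up. A row lasts 1/8 s, in which the tool goes at most 62.5 mm and 10.7 degrees, less where a joint would pass 70% of its speed; a pose out of reach is approached as far as the arm can. A call with a gripper value outside its range is refused whole. "hand" is the opening, from 0 (shut) to 1 (fully open), set as the call begins (left out, the last holds). The fingers move at their own pace and stop on an object; the grip force is fixed at half the most. Time passes only in rows, so rows that repeat a pose let the fingers close. It gives the time, the measured TCP pose, the force, the opening and the grip force at its end, in the units of the state.
- env.observe(): the state, without advancing time (a new reading comes with each control period).
- env.snapshot(name): name is "side" or "top" or "wrist"; returns the picture (420x560x3 uint8, red, green, blue); there is no depth.
- env.calibration(name): a dict with "fov_y" (degrees; the focal length in pixels is half the picture's height over the tangent of half this angle, whatever the lens; pixels are square), "cx", "cy" (the principal point, pixels), "xyz" and "attitude" of the camera in the world; the wrist camera has in their place "mount" (4x4, takes a point from camera to tool coordinates, whose origin is the TCP and whose axes are the flange's). Camera axes: x right, y up, looking along -z (the intrinsics and any distortion apply to the point x, -y, -z); pixel columns grow to the right and rows downward; lengths in m; the calibration is good to about 2 mm. A picture is of the moment at which its call begins: read the wrist's pose just before it. calibration takes no time and is no camera call.
- env.finish_job(): hands the job in; it is judged then, once.
The state is a dict: "time": time; "q": joint angles; "qd": joint speeds; "effort": joint torques, N m; "position": TCP position; "tool_rot": TCP orientation; "ft_force": force on the tool from outside, world axes, zero at the start; "moment": the same for the moment, N m; "gripper_width": finger opening in m; "grip_force": force on a finger pad.
Only numpy, scipy, OpenCV 4.12 (cv2) and the standard library are available. Lean on these libraries where they do the work, as an engineer would, in place of code of your own. Each camera call takes 0.05 s, during which the arm holds its last target. There are 200 camera calls.

### The job

Put the loose crank onto the square shaft of the blue repair clamp, fully home, then wind it clockwise (seen from above) by its knob through as many full turns as it takes until the disk drive is clamped firmly but gently between both jaws: tighten to about 50 N (the screw eases back a little when let go). Leave the crank on the shaft, let go, never squeeze the drive above 80 N, and do not disturb the mug, the stapler and the round tin.

Things in the scene. Friction and masses are not known exactly. Their poses are not given: they have to be found in the camera images.
- clamp: Low repair clamp fixed to the desk: grey base 270 x 104 x 12 mm, x along its length. Origin: centre of the underside. At its -x end a blue gearbox 56 x 74 mm, 52 mm high, with the square shaft at x = -105 mm. Sprung moving jaw, 45 mm high, face starting at x = -30 to -12 mm; back jaw, 46 mm high, bolted with its face at x = 88 to 104 mm. Apart from shaft and crank nothing is above 56 mm.
- shaft_end (a point): Square steel shaft, 18 x 18 mm, standing 20 mm up from a round collar (38 mm wide, top 56 mm above the desk); its top 3.5 mm is 15 x 15 mm as a lead-in. This point: on the axis at the collar's top, the foot of the square. z up, x and y square to its flats; turns with the shaft; start angle differs. Clockwise from above closes the jaw by 4 mm per radian.
- clamp_screw (a point): Top centre of the gearbox: how winding feels. The free shaft takes 0.12 N m (2.2 N at the crank's knob). Once the drive meets the back jaw, at 0.9 to 2.2 turns, each 10 N of clamping adds 0.04 N m: 50 N adds 0.2 N m (3.6 N at the knob), 80 N adds 0.32. The jaw is sprung: clamping grows by 37 N per radian. Let go, the screw eases back a little and still holds 30 to 35 N.
- crank: Loose dark steel crank, 0.22 kg, lying flat, socket down, knob up. Origin: centre of the hub's underside, on the socket axis; z up, x from hub to knob. Hub 31.4 mm square, sides along x and y, 30 mm high, with a 19.4 mm square socket 22 mm deep from below. Flat arm 16 mm wide, 9 mm thick along +x at the hub's foot. Fits the shaft in four positions; home, its origin meets point shaft_end.
- knob_mid (a point): The crank's upright black knob, 20 mm across, its axis 55 mm from the hub's axis, from 14 to 60 mm above the crank's underside; this point is on its axis, 39 mm above the underside. The knob spins freely on its pin, so it can be held firmly and carried round in a circle without turning the hand. Pressing down on it while winding makes the hub rub on the collar and turn stiffer.
- drive: Dark disk drive 112 x 78 x 13 mm, 0.1 to 0.21 kg, lying flat and loose on the clamp's rubber bed (24 mm above the desk) between the jaws, to be gripped across its 78 mm width. Origin: centre of its underside; x along its 112 mm length. Sliding it on the bed takes under 3 N.
- mug: Green mug, 84 mm across, 91 mm high, bystander. Origin: centre of the underside.
- stapler: Stapler, 136 x 34 x 40 mm, bystander. Origin: centre of the underside.
- tin: Round blue-grey tin, 66 mm across, 33 mm high, bystander. Origin: centre of the underside.
Mind the look-alikes: they are no part of the job. Leave any red look-alike of the crank alone.

How it is judged:
On the way:
1. the crank sits fully home on the square shaft while the drive is still unclamped (horizontal distance between crank and shaft_end below 0.004 m and z of crank in the frame of shaft_end below 0.004 m and angle between crank's own z axis and vertical below 0.12 rad and contact force between clamp and drive below 10 N), for 0.2 s.
At the end, for the whole second after the job is handed in: The moving jaw presses the drive against the back jaw with 18 to 80 N; the drive lies flat on the bed (tilt under 0.1 rad, not lifted by more than about 6 mm) and at rest; the crank is still home on the shaft (within 4 mm of the axis, under 4 mm above the collar, tilt under 0.12 rad) (contact force between clamp and drive between 18 and 80 N and horizontal distance between crank and shaft_end below 0.004 m and z of crank in the frame of shaft_end below 0.004 m and angle between crank's own z axis and vertical below 0.12 rad and angle between drive's own z axis and vertical below 0.1 rad and height (world z) of drive below 0.03 m and linear speed of drive below 0.01 m/s); the robot touches nothing.
It fails at once if the clamp squeezes the drive with more than 80 N (contact force between clamp and drive above 80 N).
It fails at once if the mug is shifted by more than 30 mm or tipped (distance of mug from where it was at the start of the episode above 0.03 m or angle between mug's own z axis and vertical above 0.3 rad).
It fails at once if the stapler is shifted by more than 30 mm or tipped (distance of stapler from where it was at the start of the episode above 0.03 m or angle between stapler's own z axis and vertical above 0.3 rad).
It fails at once if the tin is shifted by more than 30 mm or tipped (distance of tin from where it was at the start of the episode above 0.03 m or angle between tin's own z axis and vertical above 0.3 rad).
It also fails if it takes over 72 s, if anything falls off the work surface, if the arm or the gripper's body presses on something with over 40 N, if the wrist force passes 120 N, or if a joint passes its speed limit or range.

## Working session

There is one attempt and no reset: what is moved stays moved. The work goes in short steps, Python scripts to look and compute and a tool call to move; the robot and the scene stay as the last step left them, time stands still between calls to the robot, and variables do not carry over. Pictures are saved under pics/ and viewed, at most 10 in all, crops included, and the job is handed in when it is done.

Besides the shell and the picture viewer there is one more tool, called after ">>>" as name(argument=value, ...), one argument or row to a line, values as JSON. play_rows: Moves the arm, as the interface text tells. Its arguments: {"type":"object","properties":{"moves":{"type":"array"},"hand":{"type":"number"}},"required":["moves"]}

```bash
ls; mkdir -p pics; python3 - <<'E'
from workcell import env
import cv2,numpy as np
for n in("top","side"):
    im=env.snapshot(n); cv2.imwrite(f"pics/{n}0.png",cv2.cvtColor(im,cv2.COLOR_RGB2BGR)); print(n,env.calibration(n))
print(env.calibration("wrist")); print(env.observe())
E
```

```text
pics
top {'fov_y': 55.529876300836925, 'cx': 275.5411133210267, 'cy': 212.02450065978044, 'xyz': array([0.37464921, 0.00308326, 1.06952489]), 'attitude': array([ 0.11032095, -0.12141043, -1.53845278])}
side {'fov_y': 42.58089939148344, 'cx': 290.76856438705516, 'cy': 199.21707040881864, 'xyz': array([ 0.27410489, -1.16622165,  1.09342992]), 'attitude': array([ 0.85710845, -0.08932591, -0.23182371])}
{'fov_y': 61.10309050607361, 'cx': 280.2562599097582, 'cy': 212.15441647599715, 'mount': array([[-1.43884107e-04,  9.53314970e-01,  3.01977726e-01,
         7.55298811e-02],
       [ 9.99999423e-01, -1.84302478e-04,  1.05829771e-03,
         8.92776005e-05],
       [ 1.06454629e-03,  3.01977704e-01, -9.53314394e-01,
        -1.42877023e-01],
       [ 0.00000000e+00,  0.00000000e+00,  0.00000000e+00,
         1.00000000e+00]])}
{'time': 0.1, 'q': array([ 9.93713366e-01,  3.81107988e-01,  1.29812880e+00, -2.98961989e-05,
        1.46360042e+00, -2.15338528e-01]), 'qd': array([ 1.51372907e-03, -3.63713888e-04, -3.28625249e-03, -8.95777200e-05,
        1.46172762e-05, -6.87253246e-04]), 'effort': array([ 4.54392750e-03, -4.49213970e+01, -2.31657761e+01, -1.13125748e-04,
        3.67198649e-03, -3.38818109e-05]), 'position': array([0.19453672, 0.51417668, 0.23080354]), 'tool_rot': array([-5.65047123e-01, -3.08989926e+00,  1.82125485e-03]), 'ft_force': array([ 0.3241319 , -0.46313598,  0.04951036]), 'moment': array([-0.03036022, -0.00747634, -0.00110363]), 'grip_force': 0.0, 'gripper_width': 0.08566020124095369}
```

View pics/top0.png

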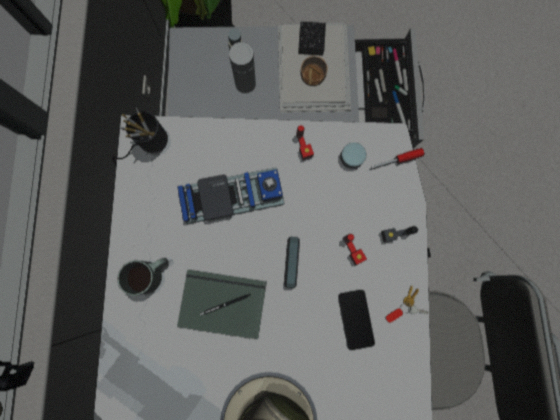

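View pics/side0.png

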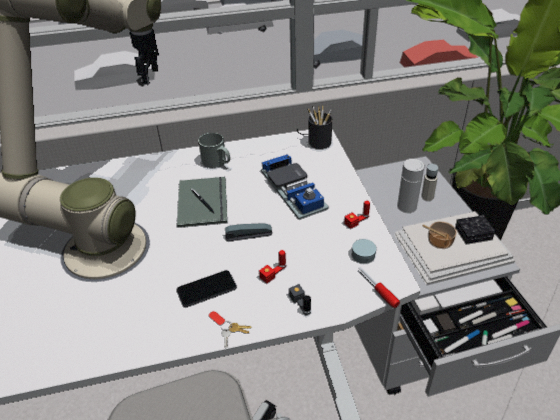

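Candidates for the crank in the top view: the dark one with hub at (390,236) and knob at (412,230), a red one at (353,250) and a red one at (304,140). By the description it is the dark one. The clamp's shaft is near (269,184). The stapler is at (292,262), the mug at (138,277) and the tin at (353,155).

```bash
cat > h.py <<'E'
from workcell import env
import cv2,numpy as np
from scipy.spatial.transform import Rotation as R
def cam(n,st=None):
    c=env.calibration(n); f=210/np.tan(np.radians(c['fov_y']/2))
    if n=="wrist":
        st=st or env.observe(); T=np.eye(4);T[:3,:3]=R.from_rotvec(st['tool_rot']).as_matrix();T[:3,3]=st['position']
        M=T@c['mount']; return M[:3,3],M[:3,:3],f,c['cx'],c['cy']
    return np.array(c['xyz']),R.from_rotvec(c['attitude']).as_matrix(),f,c['cx'],c['cy']
def world(C,u,v,z):
    o,r,f,cx,cy=C; d=r@np.array([(u-cx)/f,-(v-cy)/f,-1]); return o+d*(z-o[2])/d[2]
def pix(C,p):
    o,r,f,cx,cy=C; q=r.T@(np.array(p)-o); return np.array([cx+f*q[0]/-q[2],cy+f*q[1]/q[2]])
def crop(im,u,v,w,h,s,name):
    a=im[v-h//2:v+h//2,u-w//2:u+w//2]; cv2.imwrite(name,cv2.cvtColor(cv2.resize(a,None,fx=s,fy=s,interpolation=cv2.INTER_CUBIC),cv2.COLOR_RGB2BGR))
def shift(dst):  # world TCP displacement -> tool mm
    st=env.observe(); return R.from_rotvec(st['tool_rot']).inv().apply(np.array(dst)-st['position'])*1000
E
python3 - <<'E'
from h import *
T=cam("top");S=cam("side")
for n,uv,z in [("hub",(390,236),.03),("knob",(412,230),.06),("shaft",(269,184),.076),("tin",(353,155),.033),("stap",(292,262),.04),("mug",(138,277),.09),("red",(353,250),.03)]:
    print(n,world(T,*uv,z).round(3))
for n,uv,z in [("hub",(296,291),.03),("knob",(306,298),.06),("shaft",(309,190),.076)]: print('S',n,world(S,*uv,z).round(3))
st=env.observe();print(R.from_rotvec(st['tool_rot']).as_matrix().round(3))
a=cv2.cvtColor(cv2.imread("pics/top0.png"),cv2.COLOR_BGR2RGB)
crop(a,395,236,100,80,4,"pics/c1.png");crop(a,230,195,130,80,5,"pics/c2.png")
b=np.vstack([cv2.resize(cv2.imread("pics/c1.png"),(500,300)),cv2.resize(cv2.imread("pics/c2.png"),(500,300))]);cv2.imwrite("pics/c12.png",b)
E
```

```text
hub [ 0.475 -0.303  0.03 ]
knob [ 0.489 -0.351  0.06 ]
shaft [0.595 0.017 0.076]
tin [ 0.691 -0.206  0.033]
stap [ 0.4   -0.048  0.04 ]
mug [0.352 0.326 0.09 ]
red [ 0.436 -0.206  0.03 ]
S hub [ 0.481 -0.312  0.03 ]
S knob [ 0.493 -0.363  0.06 ]
S shaft [0.602 0.011 0.076]
[[-0.935  0.354 -0.001]
 [ 0.354  0.935 -0.001]
 [ 0.    -0.001 -1.   ]]
```

View pics/c12.png

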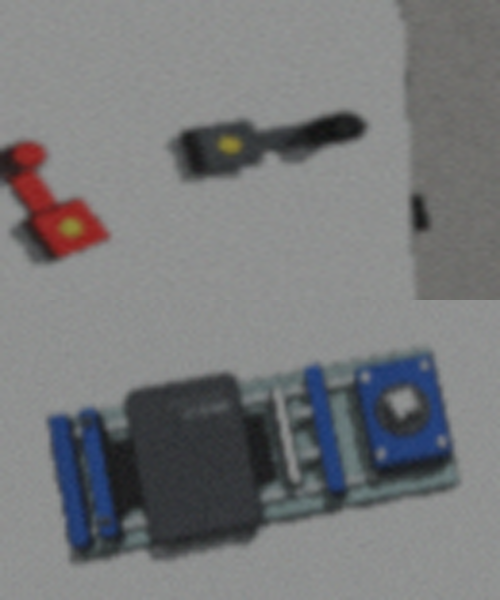

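The close crop shows the dark crank lying socket down, hub with a yellow dot at top-view pixel (391,235) and knob at (415,229); the clamp's square shaft is at (270,182). Next is a wrist view over the shaft.

>>> play_rows(
  moves=[
    [[-200,-115,-5],[0,0,0]],
    [[-556,-324,-10],[0,0,0]],
    [[-556,-324,-10],[0,0,0]],
    [[-556,-324,-10],[0,0,0]],
    [[-556,-324,-10],[0,0,0]],
    [[-556,-324,-10],[0,0,0]],
    [[-556,-324,-10],[0,0,0]],
    [[-556,-324,-10],[0,0,0]],
    [[-556,-324,-10],[0,0,0]],
    [[-556,-324,-10],[0,0,0]],
    [[-556,-324,-10],[0,0,0]],
    [[-556,-324,-10],[0,0,0]],
    [[-556,-324,-10],[0,0,0]],
    [[-556,-324,-10],[0,0,0]],
  ],
)

```text
time: 1.85
position: [0.5993, 0.016, 0.2418]
tool_rot: [0.562, 3.091, 0.0]
ft_force: [0.1, -0.3, 0.1]
gripper_width: 0.086
grip_force: 0.0
```

```bash
python3 - <<'E'
from h import *
st=env.observe();im=env.snapshot("wrist");print(st['time'],st['position'],st['tool_rot'],abs(st['qd']).max())
cv2.imwrite("pics/w1.png",cv2.cvtColor(im,cv2.COLOR_RGB2BGR)); np.save("w1.npy",np.r_[st['position'],st['tool_rot']])
print(pix(cam("wrist",st),[.597,.014,.076]))
print(shift([.479,-.31,.22]))
E
```

```text
1.85 [0.59931335 0.01598797 0.24175474] [5.62307229e-01 3.09058994e+00 1.61382166e-04] 0.006200284566403501
[277.50538543 186.72142396]
[  -2.11242631 -347.30465275   21.73639452]
```

>>> play_rows(
  moves=[
    [[0,-170,10],[0,0,0]],
    [[0,-347,12],[0,0,0]],
    [[0,-347,12],[0,0,0]],
    [[0,-347,12],[0,0,0]],
    [[0,-347,12],[0,0,0]],
    [[0,-347,12],[0,0,0]],
    [[0,-347,12],[0,0,0]],
    [[0,-347,12],[0,0,0]],
    [[0,-347,12],[0,0,0]],
    [[0,-347,12],[0,0,0]],
  ],
)

```text
time: 3.15
position: [0.4776, -0.3091, 0.2295]
tool_rot: [0.563, 3.091, -0.0]
ft_force: [-0.4, 0.1, -0.0]
gripper_width: 0.0854
grip_force: 0.0
```

```bash
python3 - <<'E'
from h import *
st=env.observe();im=env.snapshot("wrist");print(st['time'],st['position'],st['tool_rot'],abs(st['qd']).max())
cv2.imwrite("pics/w2.png",cv2.cvtColor(im,cv2.COLOR_RGB2BGR)); np.save("w2.npy",np.r_[st['position'],st['tool_rot']])
E
```

```text
3.15 [ 0.47758052 -0.30908653  0.22949013] [ 5.62939408e-01  3.09055542e+00 -1.59004620e-04] 0.006334518892106135
```

View pics/w1.png

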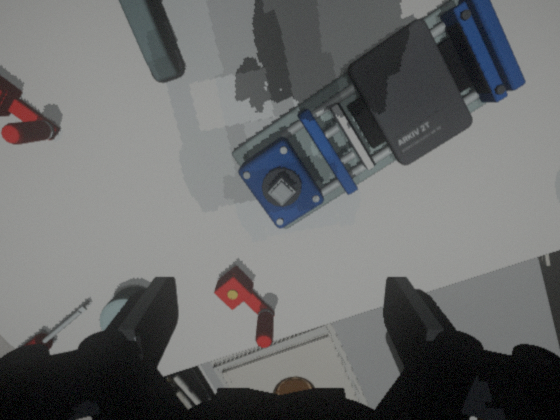

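View pics/w2.png

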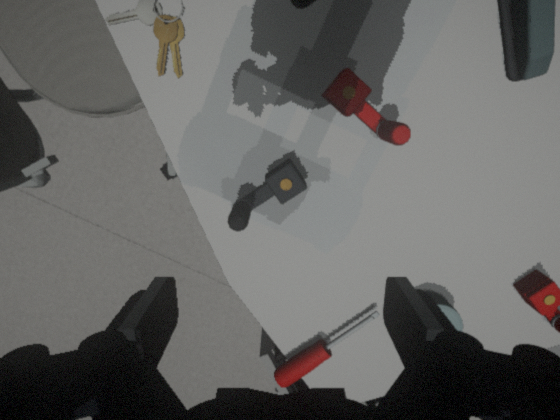

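w1 shows the shaft at about (282,189) on the gearbox. w2 shows the dark crank, hub at (286,184) and knob at (240,217). I'll enlarge both to read their angles.

```bash
python3 - <<'E'
import cv2,numpy as np
a=cv2.imread("pics/w1.png")[155:220,250:315];b=cv2.imread("pics/w2.png")[140:240,220:320]
k=lambda x:cv2.convertScaleAbs(cv2.resize(x,(400,400),interpolation=cv2.INTER_CUBIC),alpha=1.6,beta=10)
cv2.imwrite("pics/z1.png",np.hstack([k(a),k(b)]))
E
```

```text
(no output)
```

View pics/z1.png

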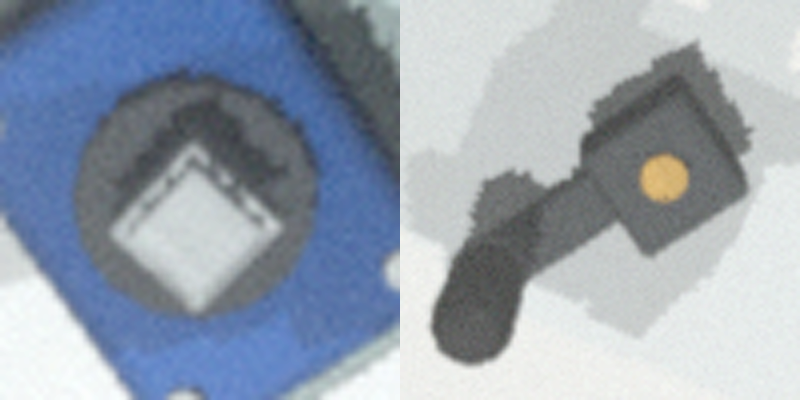

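```bash
python3 - <<'E'
from h import *
def C(n):
    a=np.load(n);return cam("wrist",dict(position=a[:3],tool_rot=a[3:]))
A=C("w1.npy");B=C("w2.npy")
w=lambda x,y,z=.0725:world(A,250+(x-.5)/6.154,155+(y-.5)/6.154,z)
k=lambda x,y,z=.03:world(B,220+(x-400)/4,140+y/4,z)
ang=lambda d:np.degrees(np.arctan2(d[1],d[0]))
L,Bo,Ri,To=w(113,232),w(197,308),w(283,229),w(197,148)
print("shaft c",(L+Bo+Ri+To)/4,[np.linalg.norm(x) for x in(L-Bo,Bo-Ri,Ri-To,To-L)],[ang(x)%90 for x in(L-Bo,Bo-Ri,Ri-To,To-L)])
h=k(664,178);n=k(472,325,.06);print("hub",h,"knob",n,np.linalg.norm((n-h)[:2]),ang(n-h))
b,r,t,l=k(650,255),k(747,188),k(680,88),k(583,165)
print([(np.linalg.norm(x),ang(x)%90) for x in(b-r,r-t,t-l,l-b)],(b+r+t+l)/4)
st=env.observe();M=R.from_rotvec(st['tool_rot']).as_matrix();print("tool x,y",ang(M[:,0]),ang(M[:,1]))
E
```

```text
shaft c [0.60400108 0.01567136 0.0725    ] [np.float64(0.01698189391462669), np.float64(0.017483072119201425), np.float64(0.01752262381086032), np.float64(0.017616820280173077)] [np.float64(26.092117421040086), np.float64(23.17279493713781), np.float64(25.59198267520027), np.float64(24.95259985391445)]
hub [ 0.4835691  -0.30561842  0.03      ] knob [ 0.49389448 -0.35745842  0.06      ] 0.05285829079574738 -78.73536237550626
[(np.float64(0.029467093306242108), np.float64(15.119378025038102)), (np.float64(0.02990539474422878), np.float64(13.387012923093977)), (np.float64(0.030346784464949844), np.float64(18.097084342906356)), (np.float64(0.028315365509598983), np.float64(14.987146212883744))] [ 0.48289019 -0.30511325  0.03      ]
tool x,y 159.33815381864602 69.33815348957049
```

>>> play_rows(
  moves=[
    [[-1,1,20],[0,0,0.18]],
    [[-2,3,60],[0,0,0.36]],
    [[-4,5,100],[0,0,0.54]],
    [[-4,5,110],[0,0,0.72]],
    [[-4,5,110],[0,0,0.88]],
    [[-4,5,110],[0,0,0.974]],
    [[-4,5,110],[0,0,0.974]],
    [[-4,5,110],[0,0,0.974]],
  ],
  hand=0.75,
)

```text
time: 4.2
position: [0.4828, -0.3066, 0.1194]
tool_rot: [1.943, 2.469, -0.0]
ft_force: [-0.2, -0.3, 0.3]
gripper_width: 0.0641
grip_force: 0.0
```

```bash
cat >> h.py <<'E'
def dot(im,v0=60,v1=340,u0=180,u1=380):
    h=cv2.cvtColor(im,cv2.COLOR_RGB2HSV)[v0:v1,u0:u1]; m=cv2.inRange(h,(15,110,80),(32,255,255))
    n,_,s,c=cv2.connectedComponentsWithStats(m); return [(int(s[i,4]),(c[i]+[u0,v0]).round(1)) for i in range(1,n) if s[i,4]>25]
E
python3 - <<'E'
from h import *
st=env.observe();C=cam("wrist",st);im=env.snapshot("wrist");cv2.imwrite("pics/w3.png",cv2.cvtColor(im,cv2.COLOR_RGB2BGR))
print(st['time'],st['position'],st['q'][5])
for a,c in dot(im):
    p=world(C,*c,.03);print(a,c,p,shift(np.r_[p[:2],.006]))
print(pix(C,[.483,-.3055,.03]))
E
```

```text
4.2 [ 0.48279154 -0.3065736   0.11938428] -1.0098230423410126
203 [278.5 214.8] [ 0.48274036 -0.30592672  0.03      ] [  0.67909533   0.15768464 113.38254144]
[279.01301317 214.30965666]
```

View pics/w3.png

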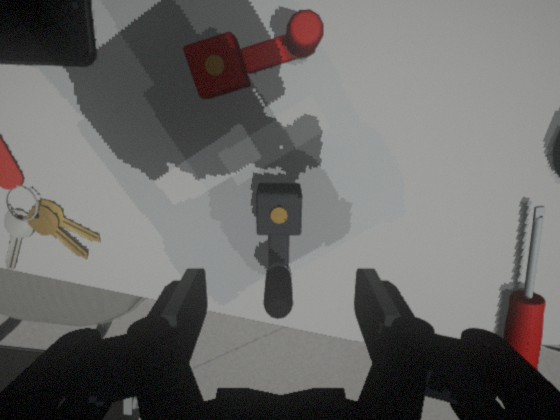

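The crank is squarely aligned between the fingers, hub dot at (278.5,214.8) and knob at (278,290). I'll descend and grip.

>>> play_rows(
  moves=[
    [[0.7,0,40],[0,0,0]],
    [[0.7,0,80],[0,0,0]],
    [[0.7,0,105],[0,0,0]],
    [[0.7,0,113],[0,0,0]],
    [[0.7,0,113],[0,0,0]],
  ],
)

```text
time: 4.88
position: [0.4827, -0.3062, 0.0066]
tool_rot: [1.945, 2.467, -0.0]
ft_force: [-0.1, -0.5, -0.0]
gripper_width: 0.064
grip_force: 0.0
```

>>> play_rows(
  moves=[
    [[0,0,0],[0,0,0]],
    [[0,0,0],[0,0,0]],
    [[0,0,0],[0,0,0]],
    [[0,0,0],[0,0,0]],
    [[0,0,0],[0,0,0]],
    [[0,0,0],[0,0,0]],
  ],
  hand=0,
)

```text
time: 5.62
position: [0.483, -0.3065, 0.0076]
tool_rot: [1.944, 2.465, -0.0]
ft_force: [0.0, 0.1, 6.7]
gripper_width: 0.0304
grip_force: 60.2
```

>>> play_rows(
  moves=[
    [[0,0,-50],[0,0,0]],
    [[0,0,-110],[0,0,0]],
    [[0,0,-160],[0,0,0]],
    [[0,0,-160],[0,0,0]],
    [[0,0,-160],[0,0,0]],
  ],
)

```text
time: 6.25
position: [0.482, -0.3055, 0.1653]
tool_rot: [-1.944, -2.465, -0.0]
ft_force: [-0.1, -0.2, -2.6]
gripper_width: 0.0302
grip_force: 60.4
```

```bash
python3 - <<'E'
from h import *
st=env.observe();C=cam("wrist",st);im=env.snapshot("wrist")
M=R.from_rotvec(st['tool_rot']).as_matrix()
print(st['time'],st['position'],st['gripper_width'],st['ft_force'])
for a,c in dot(im):
    p=world(C,*c,st['position'][2]+.024);print(a,c,p,(M.T@(p-st['position']))*1000)
print(np.degrees(np.arctan2(M[1,1],M[0,1])),np.degrees(np.arctan2(M[1,0],M[0,0])))
print(shift([.604,.0157,.166]))
E
```

```text
6.25 [ 0.48197066 -0.30550137  0.16529439] 0.03017480708342562 [-0.11621034 -0.17929064 -2.64299902]
13.465779466920052 103.46567396254369
[283.89696102 193.54038765  -0.8254234 ]
```

```bash
python3 - <<'E'
from h import *
st=env.observe();C=cam("wrist",st);im=env.snapshot("wrist")
cv2.imwrite("pics/w4.png",cv2.cvtColor(im,cv2.COLOR_RGB2BGR))
p=st['position']+[0,0,.024];print(pix(C,p))
crop(im,280,270,160,120,5,"pics/w4c.png")
E
```

```text
[276.79587863 307.82939048]
```

View pics/w4c.png

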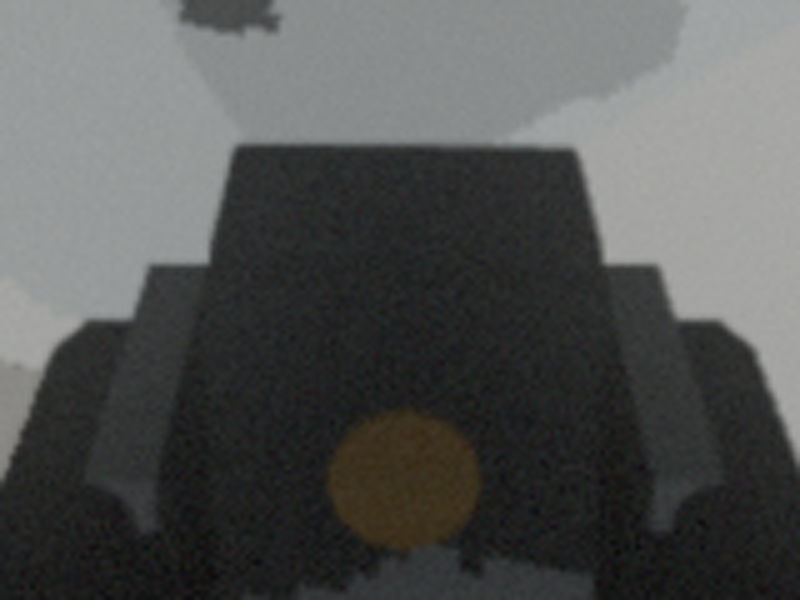

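The dot is at (281,306) in the wrist picture, within 1 mm of the tool axis, and the hub is held square. I'll carry it to the shaft.

>>> play_rows(
  moves=[
    [[100,70,-8],[0,0,-0.07]],
    [[200,135,-14],[0,0,-0.14]],
    [[284,193.5,-14],[0,0,-0.2]],
    [[284,193.5,-14],[0,0,-0.2]],
    [[284,193.5,-14],[0,0,-0.2]],
    [[284,193.5,-14],[0,0,-0.2]],
    [[284,193.5,-14],[0,0,-0.2]],
    [[284,193.5,-14],[0,0,-0.2]],
    [[284,193.5,-14],[0,0,-0.2]],
    [[284,193.5,-14],[0,0,-0.2]],
  ],
)

```text
time: 7.6
position: [0.6044, 0.0143, 0.1802]
tool_rot: [-1.691, -2.647, 0.0]
ft_force: [0.3, 0.3, -1.8]
gripper_width: 0.0305
grip_force: 60.3
```

```bash
python3 - <<'E'
from h import *
st=env.observe();C=cam("wrist",st);im=env.snapshot("wrist")
cv2.imwrite("pics/w5.png",cv2.cvtColor(im,cv2.COLOR_RGB2BGR))
M=R.from_rotvec(st['tool_rot']).as_matrix();print(st['time'],st['position'],M.round(4).tolist(),st['ft_force'])
p=pix(C,[.604,.0157,.0725]);print(p); np.save("w5.npy",np.r_[st['position'],st['tool_rot']])
g=cv2.convertScaleAbs(im[180:255,230:330],alpha=1.6,beta=10)
cv2.imwrite("pics/w5c.png",cv2.cvtColor(cv2.resize(g,(800,600),interpolation=cv2.INTER_CUBIC),cv2.COLOR_RGB2BGR))
E
```

```text
7.6 [0.60440322 0.01433421 0.18022216] [[-0.4202, 0.9074, -0.0003], [0.9074, 0.4202, 0.0], [0.0001, -0.0003, -1.0]] [ 0.33414079  0.34116591 -1.78787186]
[279.13383191 205.80785727]
```

View pics/w5c.png

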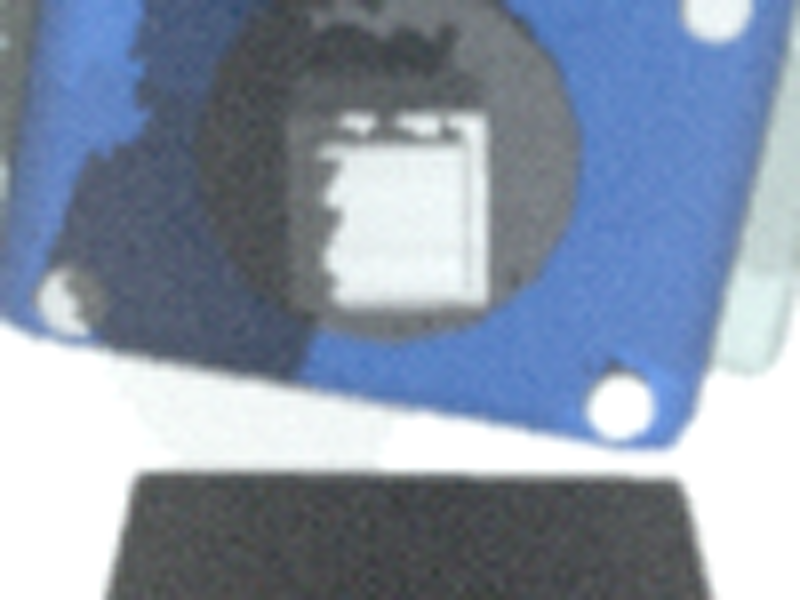

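```bash
python3 - <<'E'
from h import *
a=np.load("w5.npy");C=cam("wrist",dict(position=np.array([0,0,a[2]]),tool_rot=np.array([np.pi,0,0])))
print("shaft tool mm",world(C,278.75,206,.0725)*1000*[1,-1,1])
print("hub dot tool mm",world(C,281,306,a[2]+.023)*1000*[1,-1,1])
E
```

```text
shaft tool mm [ 1.24732425e+00 -4.52570866e-02  7.25000000e+01]
hub dot tool mm [-3.41644039e-03  1.36424768e+00  2.03222157e+02]
```

>>> play_rows(
  moves=[
    [[1.2,-1.4,30],[0,0,0]],
    [[1.2,-1.4,70],[0,0,0]],
    [[1.2,-1.4,90],[0,0,0]],
    [[1.2,-1.4,94],[0,0,0]],
    [[1.2,-1.4,98],[0,0,0]],
    [[1.2,-1.4,100],[0,0,0]],
    [[1.2,-1.4,100],[0,0,0]],
  ],
)

```text
time: 8.52
position: [0.603, 0.0156, 0.0808]
tool_rot: [1.689, 2.648, 0.001]
ft_force: [0.6, 0.7, -2.6]
gripper_width: 0.0304
grip_force: 60.3
```

>>> play_rows(
  moves=[
    [[0,0,1.5],[0,0,0]],
    [[0,0,3],[0,0,0]],
    [[0,0,4.5],[0,0,0]],
    [[0,0,6],[0,0,0]],
    [[0,0,6],[0,0,0]],
  ],
)

```text
time: 9.15
position: [0.6027, 0.0153, 0.0741]
tool_rot: [1.69, 2.648, -0.001]
ft_force: [-1.0, -4.3, -1.4]
gripper_width: 0.0304
grip_force: 60.5
```

>>> play_rows(
  moves=[
    [[-0.4,-0.3,2],[0,0,0]],
    [[-0.4,-0.3,4],[0,0,0]],
    [[-0.4,-0.3,6],[0,0,0]],
    [[-0.4,-0.3,8],[0,0,0]],
    [[-0.4,-0.3,9],[0,0,0]],
    [[-0.4,-0.3,9],[0,0,0]],
  ],
)

```text
time: 9.9
position: [0.6027, 0.0151, 0.0652]
tool_rot: [-1.69, -2.648, 0.0]
ft_force: [-0.7, -3.8, -0.8]
gripper_width: 0.03
grip_force: 60.4
```

>>> play_rows(
  moves=[
    [[-0.3,-0.2,1],[0,0,0]],
    [[-0.3,-0.2,2],[0,0,0]],
    [[-0.3,-0.2,3],[0,0,0]],
    [[-0.3,-0.2,3],[0,0,0]],
  ],
)

```text
time: 10.4
position: [0.6027, 0.0151, 0.0636]
tool_rot: [1.689, 2.648, 0.001]
ft_force: [-5.6, -1.3, 9.5]
gripper_width: 0.0304
grip_force: 61.9
```

>>> play_rows(
  moves=[
    [[0,0,0],[0,0,0]],
    [[0,0,0],[0,0,0]],
    [[0,0,0],[0,0,0]],
    [[0,0,0],[0,0,0]],
  ],
  hand=0.75,
)

```text
time: 10.9
position: [0.6026, 0.0149, 0.0622]
tool_rot: [-1.69, -2.648, -0.0]
ft_force: [-0.3, -0.1, 0.9]
gripper_width: 0.064
grip_force: 0.0
```

>>> play_rows(
  moves=[
    [[0,0,-30],[0,0,0]],
    [[0,0,-80],[0,0,0]],
    [[0,0,-110],[0,0,0]],
    [[0,0,-110],[0,0,0]],
    [[0,0,-110],[0,0,0]],
  ],
)

```text
time: 11.52
position: [0.6021, 0.015, 0.1712]
tool_rot: [-1.689, -2.647, 0.001]
ft_force: [-0.1, -0.3, -0.2]
gripper_width: 0.0638
grip_force: 0.0
```

```bash
python3 - <<'E'
from h import *
st=env.observe();C=cam("wrist",st);im=env.snapshot("wrist")
cv2.imwrite("pics/w6.png",cv2.cvtColor(im,cv2.COLOR_RGB2BGR));np.save("w6.npy",np.r_[st['position'],st['tool_rot']])
print(st['time'],st['position'],st['ft_force'])
for a,c in dot(im): print(a,c,world(C,*c,.086))
sh=pix(C,[.603,.0152,.086]);print(sh,pix(C,[.626,-.0347,.116]))
E
```

```text
11.525 [0.60213719 0.01495413 0.17119324] [-0.08180683 -0.26301129 -0.1820547 ]
211 [281.3 217.5] [0.60364107 0.01560379 0.086     ]
105 [335.5 332. ] [ 0.67893882 -0.04950256  0.086     ]
[280.18792576 217.63443513] [279.85623177 313.61291458]
```

View pics/w6.png

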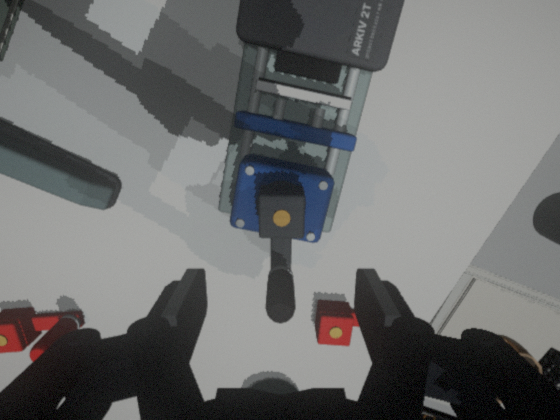

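The crank is on the shaft, dot at (281,217.5) where a fully-home hub would project. The knob is at (281,307), straight along tool -x. Now I'll grip the knob.

>>> play_rows(
  moves=[
    [[-30,0,0],[0,0,0]],
    [[-55,0,0],[0,0,0]],
    [[-55,0,30],[0,0,0]],
    [[-55,0,70],[0,0,0]],
    [[-55,0,90],[0,0,0]],
    [[-55,0,90],[0,0,0]],
  ],
  hand=0.6,
)

```text
time: 12.32
position: [0.625, -0.0353, 0.0802]
tool_rot: [-1.688, -2.645, 0.002]
ft_force: [0.1, -0.1, 0.7]
gripper_width: 0.0512
grip_force: 0.0
```

>>> play_rows(
  moves=[
    [[0,0,0],[0,0,0]],
    [[0,0,0],[0,0,0]],
    [[0,0,0],[0,0,0]],
    [[0,0,0],[0,0,0]],
    [[0,0,0],[0,0,0]],
    [[0,0,0],[0,0,0]],
  ],
  hand=0,
)

```text
time: 13.08
position: [0.6265, -0.0354, 0.0832]
tool_rot: [1.689, 2.646, 0.001]
ft_force: [1.0, -2.7, 5.9]
gripper_width: 0.0182
grip_force: 58.9
```

```bash
cat > circ.py <<'E'
import sys,numpy as np,json
p0,p1,n=map(float,sys.argv[1:4]); r=float(sys.argv[4]) if len(sys.argv)>4 else 55
p=np.linspace(p0,p1,int(n)+1)[1:]
print(json.dumps([[[round(r*(np.cos(p0)-np.cos(a)),1),round(r*(np.sin(p0)-np.sin(a)),1),0],[0,0,0]] for a in p]))
E
python3 circ.py 0 2 20; python3 circ.py 2 4.4 12
```

```text
[[[0.3, -5.5, 0], [0, 0, 0]], [[1.1, -10.9, 0], [0, 0, 0]], [[2.5, -16.3, 0], [0, 0, 0]], [[4.3, -21.4, 0], [0, 0, 0]], [[6.7, -26.4, 0], [0, 0, 0]], [[9.6, -31.1, 0], [0, 0, 0]], [[12.9, -35.4, 0], [0, 0, 0]], [[16.7, -39.5, 0], [0, 0, 0]], [[20.8, -43.1, 0], [0, 0, 0]], [[25.3, -46.3, 0], [0, 0, 0]], [[30.1, -49.0, 0], [0, 0, 0]], [[35.1, -51.3, 0], [0, 0, 0]], [[40.3, -53.0, 0], [0, 0, 0]], [[45.7, -54.2, 0], [0, 0, 0]], [[51.1, -54.9, 0], [0, 0, 0]], [[56.6, -55.0, 0], [0, 0, 0]], [[62.1, -54.5, 0], [0, 0, 0]], [[67.5, -53.6, 0], [0, 0, 0]], [[72.8, -52.0, 0], [0, 0, 0]], [[77.9, -50.0, 0], [0, 0, 0]]]
[[[9.5, 5.5, 0], [0, 0, 0]], [[17.7, 12.9, 0], [0, 0, 0]], [[24.2, 21.7, 0], [0, 0, 0]], [[28.9, 31.6, 0], [0, 0, 0]], [[31.6, 42.2, 0], [0, 0, 0]], [[32.0, 53.2, 0], [0, 0, 0]], [[30.3, 64.1, 0], [0, 0, 0]], [[26.4, 74.3, 0], [0, 0, 0]], [[20.6, 83.7, 0], [0, 0, 0]], [[13.1, 91.6, 0], [0, 0, 0]], [[4.1, 97.9, 0], [0, 0, 0]], [[-6.0, 102.3, 0], [0, 0, 0]]]
```

>>> play_rows(
  moves=[
    [[0.3,-5.5,-2],[0,0,0]],
    [[1.1,-10.9,-2],[0,0,0]],
    [[2.5,-16.3,-2],[0,0,0]],
    [[4.3,-21.4,-2],[0,0,0]],
    [[6.7,-26.4,-2],[0,0,0]],
    [[9.6,-31.1,-2],[0,0,0]],
    [[12.9,-35.4,-2],[0,0,0]],
    [[16.7,-39.5,-2],[0,0,0]],
  ],
)

```text
time: 14.08
position: [0.5822, -0.0366, 0.0842]
tool_rot: [-1.689, -2.648, 0.001]
ft_force: [0.4, -3.7, -0.9]
gripper_width: 0.0181
grip_force: 58.9
```

```bash
cat > circ.py <<'E'
import sys,numpy as np,json
# p0 p1 n r0 r1 : rows from angle p0 (radius r0) to p1 at radius r1; last arg optional centre shift dx,dy tool
p0,p1,n,r0,r1=map(float,sys.argv[1:6]); dx,dy=map(float,sys.argv[6:8]) if len(sys.argv)>6 else (0,0)
p=np.linspace(p0,p1,int(n)+1)[1:]
print(json.dumps([[[round(r0*np.cos(p0)-r1*np.cos(a)+dx,1),round(r0*np.sin(p0)-r1*np.sin(a)+dy,1),0],[0,0,0]] for a in p]))
E
cat > f.py <<'E'
import sys
from h import *
# phi, fx, fy, px, py -> tangential resistance, radial
ph=float(sys.argv[1]);fx,fy,px,py=map(float,sys.argv[2:6])
y=np.radians(-65.2)-ph; m=np.arctan2(py-.0153,px-.603)
for n,a in(("cmd",y),("meas",m)):
    print(n,"resist",round(-(fx*np.sin(a)-fy*np.cos(a)),2),"radial",round(fx*np.cos(a)+fy*np.sin(a),2))
print("phi meas",round((np.radians(-65.2)-m)%(2*np.pi),3),"r",np.hypot(py-.0153,px-.603).round(4))
E
python3 circ.py .8 3.2 14 55 56.3
```

```text
[[[6.6, -7.0, 0], [0, 0, 0]], [[15.0, -11.8, 0], [0, 0, 0]], [[24.0, -15.0, 0], [0, 0, 0]], [[33.5, -16.6, 0], [0, 0, 0]], [[43.2, -16.6, 0], [0, 0, 0]], [[52.7, -15.0, 0], [0, 0, 0]], [[61.7, -11.7, 0], [0, 0, 0]], [[70.1, -7.0, 0], [0, 0, 0]], [[77.6, -0.9, 0], [0, 0, 0]], [[83.9, 6.4, 0], [0, 0, 0]], [[88.9, 14.7, 0], [0, 0, 0]], [[92.4, 23.7, 0], [0, 0, 0]], [[94.3, 33.1, 0], [0, 0, 0]], [[94.5, 42.7, 0], [0, 0, 0]]]
```

>>> play_rows(
  moves=[
    [[6.6,-7.0,0],[0,0,0]],
    [[15.0,-11.8,0],[0,0,0]],
    [[24.0,-15.0,0],[0,0,0]],
    [[33.5,-16.6,0],[0,0,0]],
    [[43.2,-16.6,0],[0,0,0]],
    [[52.7,-15.0,0],[0,0,0]],
    [[61.7,-11.7,0],[0,0,0]],
    [[70.1,-7.0,0],[0,0,0]],
    [[77.6,-0.9,0],[0,0,0]],
    [[83.9,6.4,0],[0,0,0]],
    [[88.9,14.7,0],[0,0,0]],
    [[92.4,23.7,0],[0,0,0]],
    [[94.3,33.1,0],[0,0,0]],
    [[94.5,42.7,0],[0,0,0]],
  ],
)

```text
time: 15.82
position: [0.5817, 0.0657, 0.084]
tool_rot: [1.689, 2.648, -0.005]
ft_force: [2.8, -13.1, -4.7]
gripper_width: 0.0182
grip_force: 59.2
```

```bash
python3 - <<'E'
import subprocess
from h import *
s=env.observe();a=[3.2,*s['ft_force'][:2],*s['position'][:2]];print(s['ft_force'],s['position'])
print(subprocess.run(["python3","f.py"]+[str(x) for x in a],capture_output=True,text=True).stdout)
E
python3 circ.py 3.2 5.6 14 56.3 56
```

```text
[  2.80033891 -13.13186298  -4.6907859 ] [0.58171655 0.06567575 0.08400415]
cmd resist 2.2 radial -13.25
meas resist 2.53 radial -13.19
phi meas 3.175 r 0.0547

[[[-1.7, 9.5, 0], [0, 0, 0]], [[-4.7, 18.6, 0], [0, 0, 0]], [[-9.1, 27.1, 0], [0, 0, 0]], [[-15.0, 34.6, 0], [0, 0, 0]], [[-22.1, 41.1, 0], [0, 0, 0]], [[-30.2, 46.3, 0], [0, 0, 0]], [[-39.0, 50.0, 0], [0, 0, 0]], [[-48.3, 52.2, 0], [0, 0, 0]], [[-57.9, 52.7, 0], [0, 0, 0]], [[-67.4, 51.6, 0], [0, 0, 0]], [[-76.6, 48.9, 0], [0, 0, 0]], [[-85.2, 44.6, 0], [0, 0, 0]], [[-93.0, 39.0, 0], [0, 0, 0]], [[-99.6, 32.1, 0], [0, 0, 0]]]
```

```bash
python3 circ.py 3.2 5.6 14 56.3 55 -.4 -.2
```

```text
[[[-3.1, 9.0, 0], [0, 0, 0]], [[-6.0, 18.0, 0], [0, 0, 0]], [[-10.4, 26.3, 0], [0, 0, 0]], [[-16.1, 33.8, 0], [0, 0, 0]], [[-23.1, 40.1, 0], [0, 0, 0]], [[-31.0, 45.2, 0], [0, 0, 0]], [[-39.7, 48.9, 0], [0, 0, 0]], [[-48.9, 51.0, 0], [0, 0, 0]], [[-58.3, 51.5, 0], [0, 0, 0]], [[-67.6, 50.4, 0], [0, 0, 0]], [[-76.7, 47.7, 0], [0, 0, 0]], [[-85.1, 43.6, 0], [0, 0, 0]], [[-92.7, 38.0, 0], [0, 0, 0]], [[-99.3, 31.2, 0], [0, 0, 0]]]
```

>>> play_rows(
  moves=[
    [[-3.1,9.0,0.8],[0,0,0]],
    [[-6.0,18.0,0.8],[0,0,0]],
    [[-10.4,26.3,0.8],[0,0,0]],
    [[-16.1,33.8,0.8],[0,0,0]],
    [[-23.1,40.1,0.8],[0,0,0]],
    [[-31.0,45.2,0.8],[0,0,0]],
    [[-39.7,48.9,0.8],[0,0,0]],
    [[-48.9,51.0,0.8],[0,0,0]],
    [[-58.3,51.5,0.8],[0,0,0]],
    [[-67.6,50.4,0.8],[0,0,0]],
    [[-76.7,47.7,0.8],[0,0,0]],
    [[-85.1,43.6,0.8],[0,0,0]],
    [[-92.7,38.0,0.8],[0,0,0]],
    [[-99.3,31.2,0.8],[0,0,0]],
  ],
)

```text
time: 17.58
position: [0.6522, -0.0104, 0.0835]
tool_rot: [1.69, 2.648, 0.001]
ft_force: [1.0, 3.0, 1.8]
gripper_width: 0.0185
grip_force: 59.9
```

```bash
cat > s.py <<'E'
import subprocess,sys
from h import *
s=env.observe();a=[sys.argv[1],*s['ft_force'][:2],*s['position'][:2]];print(s['time'],s['ft_force'].round(1),s['position'].round(4))
print(subprocess.run(["python3","f.py"]+[str(x) for x in a],capture_output=True,text=True).stdout)
E
python3 s.py 5.6; python3 circ.py 5.6 6.8 10 55 55
```

```text
17.575 [1.  3.  1.8] [ 0.6522 -0.0104  0.0835]
cmd resist 3.09 radial -0.4
meas resist 3.08 radial -0.48
phi meas 5.627 r 0.0555

[[[-3.8, -5.4, 0], [0, 0, 0]], [[-7.0, -11.1, 0], [0, 0, 0]], [[-9.5, -17.3, 0], [0, 0, 0]], [[-11.2, -23.6, 0], [0, 0, 0]], [[-12.2, -30.1, 0], [0, 0, 0]], [[-12.3, -36.7, 0], [0, 0, 0]], [[-11.7, -43.3, 0], [0, 0, 0]], [[-10.3, -49.8, 0], [0, 0, 0]], [[-8.1, -56.0, 0], [0, 0, 0]], [[-5.2, -61.9, 0], [0, 0, 0]]]
```

>>> play_rows(
  moves=[
    [[-3.8,-5.4,-0.4],[0,0,0]],
    [[-7.0,-11.1,-0.4],[0,0,0]],
    [[-9.5,-17.3,-0.4],[0,0,0]],
    [[-11.2,-23.6,-0.4],[0,0,0]],
    [[-12.2,-30.1,-0.4],[0,0,0]],
  ],
)

```text
time: 18.2
position: [0.6295, -0.0339, 0.0839]
tool_rot: [1.69, 2.648, -0.0]
ft_force: [2.3, 0.5, -1.2]
gripper_width: 0.0183
grip_force: 59.5
```

```bash
python3 s.py 6.2; python3 circ.py 6.2 6.8 5 55 55;python3 circ.py 6.8 7.4 5 55 55;python3 circ.py 7.4 8 5 55 55
```

```text
18.2 [ 2.3  0.5 -1.2] [ 0.6295 -0.0339  0.0839]
cmd resist 2.25 radial 0.66
meas resist 2.27 radial 0.62
phi meas 6.222 r 0.0559

[[[-0.2, -6.6, 0], [0, 0, 0]], [[0.5, -13.2, 0], [0, 0, 0]], [[1.9, -19.6, 0], [0, 0, 0]], [[4.1, -25.8, 0], [0, 0, 0]], [[7.0, -31.7, 0], [0, 0, 0]]]
[[[3.6, -5.5, 0], [0, 0, 0]], [[7.8, -10.6, 0], [0, 0, 0]], [[12.6, -15.1, 0], [0, 0, 0]], [[18.0, -19.0, 0], [0, 0, 0]], [[23.7, -22.3, 0], [0, 0, 0]]]
[[[6.1, -2.5, 0], [0, 0, 0]], [[12.4, -4.3, 0], [0, 0, 0]], [[19.0, -5.3, 0], [0, 0, 0]], [[25.6, -5.6, 0], [0, 0, 0]], [[32.1, -5.0, 0], [0, 0, 0]]]
```

>>> play_rows(
  moves=[
    [[-0.2,-6.6,0.2],[0,0,0]],
    [[0.5,-13.2,0.2],[0,0,0]],
    [[1.9,-19.6,0.2],[0,0,0]],
    [[4.1,-25.8,0.2],[0,0,0]],
    [[7.0,-31.7,0.2],[0,0,0]],
  ],
)

```text
time: 18.82
position: [0.5977, -0.0407, 0.0838]
tool_rot: [1.69, 2.648, -0.0]
ft_force: [2.8, -1.2, 0.4]
gripper_width: 0.0181
grip_force: 59.6
```

```bash
python3 s.py 6.8
```

```text
18.825 [ 2.8 -1.2  0.4] [ 0.5977 -0.0407  0.0838]
cmd resist 2.93 radial 0.92
meas resist 2.94 radial 0.89
phi meas 0.527 r 0.0562
```

>>> play_rows(
  moves=[
    [[3.6,-5.5,0],[0,0,0]],
    [[7.8,-10.6,0],[0,0,0]],
    [[12.6,-15.1,0],[0,0,0]],
    [[18.0,-19.0,0],[0,0,0]],
    [[23.7,-22.3,0],[0,0,0]],
  ],
)

```text
time: 19.45
position: [0.5675, -0.0282, 0.0838]
tool_rot: [-1.69, -2.648, 0.0]
ft_force: [1.8, -1.8, 1.3]
gripper_width: 0.0178
grip_force: 59.8
```

```bash
python3 s.py 7.4
```

```text
19.45 [ 1.8 -1.8  1.3] [ 0.5675 -0.0282  0.0838]
cmd resist 2.53 radial 0.22
meas resist 2.53 radial 0.22
phi meas 1.118 r 0.0561
```

>>> play_rows(
  moves=[
    [[6.1,-2.5,0],[0,0,0]],
    [[12.4,-4.3,0],[0,0,0]],
    [[19.0,-5.3,0],[0,0,0]],
    [[25.6,-5.6,0],[0,0,0]],
    [[32.1,-5.0,0],[0,0,0]],
  ],
)

```text
time: 20.08
position: [0.5497, -0.0009, 0.0838]
tool_rot: [-1.69, -2.649, 0.0]
ft_force: [1.0, -2.3, 3.0]
gripper_width: 0.0181
grip_force: 60.0
```

```bash
python3 s.py 8; for i in "8 8.6" "8.6 9.2" "9.2 9.8" "9.8 10.4" "10.4 11"; do python3 circ.py $i 5 55 55;done
```

```text
20.075 [ 1.  -2.3  3. ] [ 0.5497 -0.0009  0.0838]
cmd resist 2.52 radial -0.33
meas resist 2.52 radial -0.31
phi meas 1.709 r 0.0557

[[[6.5, 1.3, 0], [0, 0, 0]], [[12.7, 3.5, 0], [0, 0, 0]], [[18.7, 6.3, 0], [0, 0, 0]], [[24.2, 9.8, 0], [0, 0, 0]], [[29.3, 14.0, 0], [0, 0, 0]]]
[[[4.6, 4.8, 0], [0, 0, 0]], [[8.5, 10.0, 0], [0, 0, 0]], [[11.8, 15.7, 0], [0, 0, 0]], [[14.4, 21.8, 0], [0, 0, 0]], [[16.3, 28.1, 0], [0, 0, 0]]]
[[[1.1, 6.5, 0], [0, 0, 0]], [[1.4, 13.1, 0], [0, 0, 0]], [[0.9, 19.7, 0], [0, 0, 0]], [[-0.4, 26.1, 0], [0, 0, 0]], [[-2.4, 32.4, 0], [0, 0, 0]]]
[[[-2.8, 6.0, 0], [0, 0, 0]], [[-6.3, 11.6, 0], [0, 0, 0]], [[-10.4, 16.7, 0], [0, 0, 0]], [[-15.1, 21.4, 0], [0, 0, 0]], [[-20.3, 25.4, 0], [0, 0, 0]]]
[[[-5.7, 3.4, 0], [0, 0, 0]], [[-11.7, 6.0, 0], [0, 0, 0]], [[-18.0, 8.0, 0], [0, 0, 0]], [[-24.5, 9.1, 0], [0, 0, 0]], [[-31.1, 9.5, 0], [0, 0, 0]]]
```

Still free. I'll trim z a little (3 N down-press) and go on.

>>> play_rows(
  moves=[
    [[6.5,1.3,-0.5],[0,0,0]],
    [[12.7,3.5,-0.5],[0,0,0]],
    [[18.7,6.3,-0.5],[0,0,0]],
    [[24.2,9.8,-0.5],[0,0,0]],
    [[29.3,14.0,-0.5],[0,0,0]],
  ],
)

```text
time: 20.7
position: [0.5503, 0.0314, 0.0841]
tool_rot: [-1.69, -2.648, 0.0]
ft_force: [2.4, -3.2, -1.1]
gripper_width: 0.0181
grip_force: 59.5
```

```bash
python3 s.py 8.6
```

```text
20.7 [ 2.4 -3.2 -1.1] [0.5503 0.0314 0.0841]
cmd resist 2.34 radial -3.28
meas resist 2.39 radial -3.24
phi meas 2.301 r 0.0551
```

>>> play_rows(
  moves=[
    [[4.6,4.8,0],[0,0,0]],
    [[8.5,10.0,0],[0,0,0]],
    [[11.8,15.7,0],[0,0,0]],
    [[14.4,21.8,0],[0,0,0]],
    [[16.3,28.1,0],[0,0,0]],
  ],
)

```text
time: 21.32
position: [0.569, 0.0579, 0.0841]
tool_rot: [-1.689, -2.648, 0.001]
ft_force: [1.0, -5.5, -1.9]
gripper_width: 0.018
grip_force: 59.5
```

```bash
python3 s.py 9.2
```

```text
21.325 [ 1.  -5.5 -1.9] [0.569  0.0579 0.0841]
cmd resist 2.57 radial -5.02
meas resist 2.65 radial -4.97
phi meas 2.9 r 0.0545
```

>>> play_rows(
  moves=[
    [[0.8,6.5,0.3],[0,0,0]],
    [[1.0,13.1,0.3],[0,0,0]],
    [[0.5,19.7,0.3],[0,0,0]],
    [[-0.8,26.1,0.3],[0,0,0]],
    [[-2.8,32.4,0.3],[0,0,0]],
  ],
)

```text
time: 21.95
position: [0.5996, 0.0692, 0.0839]
tool_rot: [-1.689, -2.648, -0.0]
ft_force: [-2.9, -0.3, 1.1]
gripper_width: 0.018
grip_force: 59.9
```

```bash
python3 s.py 9.8
```

```text
21.95 [-2.9 -0.3  1.1] [0.5996 0.0692 0.0839]
cmd resist 2.9 radial -0.12
meas resist 2.9 radial -0.1
phi meas 3.512 r 0.054
```

>>> play_rows(
  moves=[
    [[-2.8,6.0,0],[0,0,0]],
    [[-6.3,11.6,0],[0,0,0]],
    [[-10.4,16.7,0],[0,0,0]],
    [[-15.1,21.4,0],[0,0,0]],
    [[-20.3,25.4,0],[0,0,0]],
  ],
)

```text
time: 22.58
position: [0.6313, 0.0612, 0.0839]
tool_rot: [-1.689, -2.648, -0.0]
ft_force: [-3.3, 3.2, 2.8]
gripper_width: 0.0181
grip_force: 60.0
```

```bash
python3 s.py 10.4
```

```text
22.575 [-3.3  3.2  2.8] [0.6313 0.0612 0.0839]
cmd resist 4.52 radial 1.07
meas resist 4.53 radial 1.02
phi meas 4.127 r 0.0539
```

Contact came at about φ = 9.7 rad (1.54 turns), and clamping is now about 26 N. Another 0.6 rad should bring it to about 48 N.

>>> play_rows(
  moves=[
    [[-5.7,3.4,-0.3],[0,0,0]],
    [[-11.7,6.0,-0.3],[0,0,0]],
    [[-18.0,8.0,-0.3],[0,0,0]],
    [[-24.5,9.1,-0.3],[0,0,0]],
    [[-31.1,9.5,-0.3],[0,0,0]],
  ],
)

```text
time: 23.2
position: [0.6527, 0.0373, 0.0838]
tool_rot: [-1.689, -2.647, -0.001]
ft_force: [-4.1, 6.4, 0.7]
gripper_width: 0.0181
grip_force: 59.8
```

```bash
python3 s.py 11
```

```text
23.2 [-4.1  6.4  0.7] [0.6527 0.0373 0.0838]
cmd resist 7.47 radial -1.05
meas resist 7.46 radial -1.14
phi meas 4.728 r 0.0544
```

Resistance is clearly up, at an estimated 50–65 N, so I'll stop. The hub lies beside one finger, so I'll open only a little and lift.

>>> play_rows(
  moves=[
    [[0,0,0],[0,0,0]],
    [[0,0,0],[0,0,0]],
    [[0,0,0],[0,0,0]],
    [[0,0,0],[0,0,0]],
  ],
  hand=0.4,
)

```text
time: 23.7
position: [0.6528, 0.0369, 0.0843]
tool_rot: [1.689, 2.648, 0.0]
ft_force: [1.1, -0.6, 0.5]
gripper_width: 0.0338
grip_force: 0.0
```

>>> play_rows(
  moves=[
    [[0,0,-10],[0,0,0]],
    [[0,0,-25],[0,0,0]],
    [[0,0,-50],[0,0,0]],
    [[0,0,-90],[0,0,0]],
    [[0,0,-110],[0,0,0]],
    [[0,0,-110],[0,0,0]],
    [[0,0,-110],[0,0,0]],
  ],
)

```text
time: 24.58
position: [0.6523, 0.037, 0.1935]
tool_rot: [-1.689, -2.648, 0.001]
ft_force: [-0.3, -0.3, -0.7]
gripper_width: 0.0342
grip_force: 0.0
```

```bash
python3 - <<'E'
from h import *
st=env.observe();C=cam("wrist",st);im=env.snapshot("wrist")
print(st['time'],st['position'],st['ft_force'])
for a,c in dot(im,60,400,60,500): print(a,c,world(C,*c,.086))
E
```

```text
24.575 [0.6523169  0.03696678 0.19352204] [-0.33535554 -0.27357101 -0.66650382]
172 [205.7 206.8] [0.60315267 0.01494779 0.086     ]
94 [277. 317.] [ 0.68991354 -0.04802793  0.086     ]
```

```bash
python3 -c "
from workcell import env
print(env.finish_job())"
```

```text
the job is handed in; nothing more can be done
None
```

The job is handed in, but no verdict came back: the crank is on the shaft and let go, and the drive was wound about 1.75 turns clockwise to an estimated 50–65 N judged from the knob force; after release I checked only the hub's position, not the clamping force left or the bystanders.

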